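# Line up the fermenter bungs by size on the drying board

### The job

The four rubber bungs have been rinsed: stand them upright, wide end up, on the drying board in order of size, one in the middle of each cork spot, with the largest on the spot next to the steel beaker and the smallest on the spot next to the jar. Leave the beaker and the jar where they stand.

Things in the scene. Friction and masses are not known exactly. Their poses are not given: they have to be found in the camera images.
- bung_1_mid (a point): the smallest of four tan rubber stoppers (bungs), all alike but for size; loose, starts standing upright on the table, wide end up, small dark hole in the middle of the top. Round, 24 mm across and 36 mm high; the upper 60 per cent of its height is a straight cylinder (grip there), the lower part tapers to 21 mm at the foot. This point is on its axis, half-way up (18 mm above the foot); z points up when upright
- bung_2_mid (a point): the second smallest of four tan rubber stoppers (bungs), all alike but for size; loose, starts standing upright on the table, wide end up, small dark hole in the middle of the top. Round, 33 mm across and 40 mm high; the upper 60 per cent of its height is a straight cylinder (grip there), the lower part tapers to 28 mm at the foot. This point is on its axis, half-way up (20 mm above the foot); z points up when upright
- bung_3_mid (a point): the second largest of four tan rubber stoppers (bungs), all alike but for size; loose, starts standing upright on the table, wide end up, small dark hole in the middle of the top. Round, 42 mm across and 44 mm high; the upper 60 per cent of its height is a straight cylinder (grip there), the lower part tapers to 36 mm at the foot. This point is on its axis, half-way up (22 mm above the foot); z points up when upright
- bung_4_mid (a point): the largest of four tan rubber stoppers (bungs), all alike but for size; loose, starts standing upright on the table, wide end up, small dark hole in the middle of the top. Round, 52 mm across and 48 mm high; the upper 60 per cent of its height is a straight cylinder (grip there), the lower part tapers to 45 mm at the foot. This point is on its axis, half-way up (24 mm above the foot); z points up when upright
- spot_a: one of four equal round light cork spots, 56 mm across and 2 mm thick, fixed in a straight row, 72 mm from centre to centre, along the middle of a low dark brown wooden drying board (290 mm long, 75 mm wide, 18 mm high, fixed). The letter says nothing of the place in the row: the spots are drawn in any order. Origin: centre of the spot's underside, on the board's top face, so the cork's top is 2 mm above it and 20 mm above the table
- spot_b: one of four equal round light cork spots, 56 mm across and 2 mm thick, fixed in a straight row, 72 mm from centre to centre, along the middle of a low dark brown wooden drying board (290 mm long, 75 mm wide, 18 mm high, fixed). The letter says nothing of the place in the row: the spots are drawn in any order. Origin: centre of the spot's underside, on the board's top face, so the cork's top is 2 mm above it and 20 mm above the table
- spot_c: one of four equal round light cork spots, 56 mm across and 2 mm thick, fixed in a straight row, 72 mm from centre to centre, along the middle of a low dark brown wooden drying board (290 mm long, 75 mm wide, 18 mm high, fixed). The letter says nothing of the place in the row: the spots are drawn in any order. Origin: centre of the spot's underside, on the board's top face, so the cork's top is 2 mm above it and 20 mm above the table
- spot_d: one of four equal round light cork spots, 56 mm across and 2 mm thick, fixed in a straight row, 72 mm from centre to centre, along the middle of a low dark brown wooden drying board (290 mm long, 75 mm wide, 18 mm high, fixed). The letter says nothing of the place in the row: the spots are drawn in any order. Origin: centre of the spot's underside, on the board's top face, so the cork's top is 2 mm above it and 20 mm above the table
- beaker: an open stainless steel beaker, 64 mm across and 75 mm high, standing loose on the table in line with the row, just past one end of the board; its centre is 85 mm from that of the nearest spot. It may be at either end. Origin: centre of its underside
- jar: a white plastic jar with a black lid, 64 mm across and 68 mm high, standing loose in the same way past the other end of the board. Origin: centre of its underside

How it is judged:
By the outcome, as a careful person would: the job done as asked, in the order asked, and still so for the second after the job is handed in, with the robot touching nothing.
It also fails if it takes over 93 s, if anything falls off the work surface, if the arm or the gripper's body presses on something with over 40 N, if the wrist force passes 120 N, or if a joint passes its speed limit or range.

### The arm

A 6-joint arm with a two-finger parallel gripper is mounted at the origin on the work surface. World frame = base frame: x ahead of the robot, y to its left, z up, the work surface at z = 0. Lengths are in m, angles in degrees, forces in N, time in s.
With the tool pointing down it reaches from about 0.375 to 0.975 m from the base axis. Payload 3.8 kg.
Tool frame: the origin (TCP) lies between the finger pads; the fingertips stand 17 mm ahead of it and the grasp point (between the pads) lies 2 mm behind it; z points along the fingers, y is the direction in which the jaws open and shut (so a half turn about z gives the same grasp; the last joint's range is limited). The gripper opens to 88 mm and grips with 3 to 60 N. Pads are 18 mm wide; open, the fingers measure 123 mm over their backs; the gripper's body (75 mm by 187 mm) begins 45 mm behind the grasp point.
Start: joints at [-72.416, 15.12, 91.902, -0, 72.978, -2.114], TCP at [0.228, -0.635, 0.256] pointing down, gripper open.
Joint ranges: [-150.88, 150.88], [-54.13, 125.18], [17.81, 147.31], [-75.09, 255.09], [0, 152.58], [-146.25, 146.25]. Speed limits (degrees/s): [147.25, 147.25, 180, 180, 180, 180].

### API

Orientations are given as [roll, pitch, yaw] about the fixed x, y, z axes, in that order (R = Rz(yaw) Ry(pitch) Rx(roll)).
In Python, from plant import robot, cams, job, finder gives the robot as it stands.
- The arm moves only by the tool arm_command, never from a script. Its argument "deltas" is one flat list of numbers, 7 for each row, row after row: the turn, a rotation vector about the tool's x, y, z in degrees, then the shift along the tool's x, y, z in units of 40 mm (1.0 is 40 mm), then the opening, from 0 (shut) to 1 (fully open). In form: [wx, wy, wz, tx, ty, tz, fingers, wx, wy, wz, tx, ty, tz, fingers, ...]. A call has 1 to 10 rows; each row shifts and turns the commanded pose from where the row before left it, along the tool's axes as they then stand; what a row does not reach is not made up. A row lasts 1/12 s, in which the tool goes at most 41.7 mm and 7.16 degrees, less where a joint would pass 70% of its speed; a pose out of reach is approached as far as the arm can. A call is refused whole if a number of a shift passes 1 or a number of a turn 7.16, either way. A call with a gripper value outside its range is refused whole. The fingers move at their own pace and stop on an object; the grip force is fixed at half the most. Time passes only in rows, so rows that do not move let the fingers close. It gives the time, the measured TCP pose, the force and the opening at its end, in the units of the state.
- robot.sense(): the state, without advancing time (a new reading comes with each control period).
- cams.snapshot(name): name is "scene" or "top" or "wrist"; returns (picture, depth): 384x512x3 uint8, red, green, blue; 384x512 float32, m along the optical axis (not along the pixel's ray), 0 where there is no reading.
- cams.camera_info(name): a dict with "fx", "fy", "cx", "cy" (pixels), "k1" (the pictures are not rectified: a ray, as slopes to the right and down, at radius r is drawn at 1 + k1 r^2 times it, then the intrinsics apply), "pose" (4x4, takes a point from camera to world coordinates). Camera axes: x right, y up, looking along -z (the intrinsics and any distortion apply to the point x, -y, -z); pixel columns grow to the right and rows downward; lengths in m; the calibration is good to about 2 mm. A picture is of the moment at which its call begins: read the wrist's pose just before it. camera_info takes no time and is no camera call; for the wrist camera it gives the pose at the moment of the call.
- job.hand_in(): hands the job in, once; it reports no verdict.
Trained networks look in the newest picture that a camera, given by its name, has taken for a name from the list of things; names that differ only in an ending like _2 or _b are one class to them, and where a whole thing is asked for, a point or a joint stands for the part that bears it (a point fixed in the world has none). Each returns a list of dicts, best first, with "score" (0 to 1); they miss things now and then, are a little off and sometimes report something else, mostly with a low value. They report only what shows in the picture. A call takes as long as a camera call.
- finder.recognise(target, camera): "centre" ([x, y, z] in m, in world coordinates, good to about 4 mm: the middle of the surface that is visible of it).
- finder.cut_out(target, camera): "mask" (384x512 bool, what is visible of it).
- finder.mark_of(target, camera): "centre" ([x, y, z] in m, in world coordinates, good to about 4 mm: a listed point, or the origin of a listed thing).
The state is a dict: "time": time; "joints": joint angles; "joint_velocities": joint speeds; "joint_torque": joint torques, N m; "tool_pos": TCP position; "orientation": TCP orientation; "force": force on the tool from outside, world axes, zero at the start; "torque": the same for the moment, N m; "opening": opening from 0.0 (shut) to 1.0 (fully open).
Only numpy, scipy, OpenCV 4.12 (cv2) and the standard library are available. Lean on these libraries where they do the work, as an engineer would, in place of code of your own. Each camera call takes 0.05 s, during which the arm holds its last target.

## Working session

There is one attempt and no reset: what is moved stays moved. The work goes in short steps, Python scripts to look and compute and a tool call to move; the robot and the scene stay as the last step left them, time stands still between calls to the robot, and variables do not carry over. Pictures are saved under pics/ and viewed, and the job is handed in when it is done.

Besides the shell and the picture viewer there is one more tool, called after "Request:" as name(argument=value, ...) on one line, values as JSON. arm_command: Moves the arm, as the interface text tells. Its arguments: {"type":"object","properties":{"deltas":{"type":"array"}},"required":["deltas"]}

```bash
ls; mkdir -p pics
python3 - <<'E'
from plant import robot,cams,finder
import cv2,numpy as np
s=robot.sense();print(s['time'],s['tool_pos'],s['orientation'],s['opening'])
for n in ['top','scene']:
    p,d=cams.snapshot(n);cv2.imwrite(f'pics/{n}0.png',p[:,:,::-1])
    c=cams.camera_info(n);print(n,c['fx'],c['cx'],c['cy'],c['k1'],np.round(c['pose'],3).tolist())
    np.save(f'd_{n}.npy',d);np.save(f'p_{n}.npy',p)
for t in ['bung_1_mid','spot_a','beaker','jar']:
    for r in finder.mark_of(t,'top'): print(t,np.round(r['centre'],4),round(r['score'],2))
print(robot.sense()['time'])
E
```

```text
pics
0.0 [ 0.22733521 -0.63486935  0.25444256] [-1.79875655e+02 -4.76865062e-03  1.96995523e+01] 0.9977181017226824
top 422.90499512972303 257.23625828809065 188.8012792849664 -0.1194928136706562 [[-0.012, 0.996, -0.091, 0.44], [-1.0, -0.01, 0.024, 0.009], [0.024, 0.091, 0.996, 1.062], [0.0, 0.0, 0.0, 1.0]]
scene 402.8757227207289 257.1288218628154 186.28686890858623 -0.06854561603467839 [[0.5, -0.613, 0.612, 1.028], [0.866, 0.351, -0.356, -0.279], [0.003, 0.708, 0.706, 0.628], [0.0, 0.0, 0.0, 1.0]]
bung_1_mid [ 0.4477 -0.0766  0.0194] 0.58
spot_a [ 0.6376 -0.1381  0.0199] 0.89
spot_a [0.6168 0.0032 0.0137] 0.77
spot_a [0.6032 0.0722 0.0167] 0.71
spot_a [ 0.6246 -0.0634  0.021 ] 0.67
beaker [ 0.6459 -0.2247  0.0018] 0.63
jar [ 0.5916  0.1572 -0.0036] 0.83
0.3
```

View pics/top0.png

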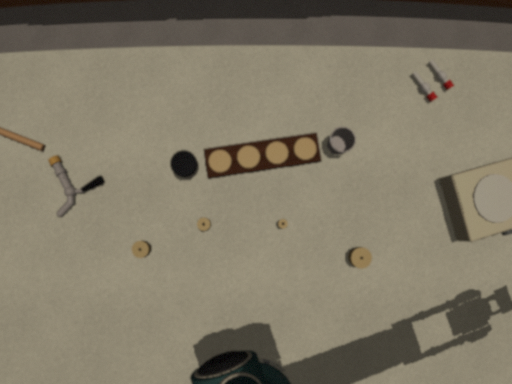

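View pics/scene0.png

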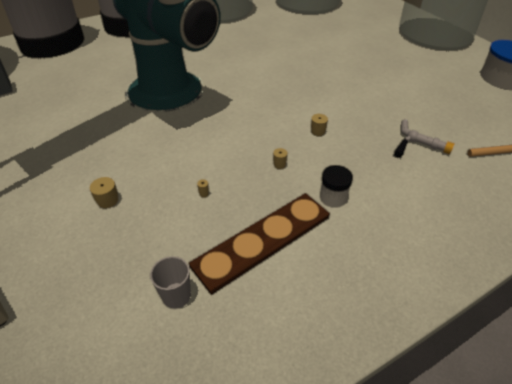

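The top view shows the jar at px (184,165), the spots at x = 220, 248, 277 and 305 (y about 155), and the beaker at (340,142). The bungs, smallest to largest, are at (282,224), (204,224), (141,249) and (360,258). The scene view agrees.

```bash
cat > h.py <<'E'
import numpy as np,cv2
def ray(c,px):
    px=np.atleast_2d(np.float64(px))
    K=np.array([[c['fx'],0,c['cx']],[0,c['fy'],c['cy']],[0,0,1]])
    u=cv2.undistortPoints(px.reshape(-1,1,2),K,np.array([c['k1'],0,0,0,0.])).reshape(-1,2)
    d=np.c_[u[:,0],-u[:,1],-np.ones(len(u))]
    P=np.array(c['pose']);return P[:3,3],d@P[:3,:3].T
def onplane(c,px,z):
    o,d=ray(c,px);t=(z-o[2])/d[:,2];return o+d*t[:,None]
def project(c,X):
    P=np.array(c['pose']);X=np.atleast_2d(X)
    q=(X-P[:3,3])@P[:3,:3];u=np.c_[q[:,0]/-q[:,2],-q[:,1]/-q[:,2]]
    u=u*(1+c['k1']*(u**2).sum(1,keepdims=True))
    return np.c_[u[:,0]*c['fx']+c['cx'],u[:,1]*c['fy']+c['cy']]
R={1:(.024,.036,.021),2:(.033,.040,.028),3:(.042,.044,.036),4:(.052,.048,.045)}
def hull_bung(c,xy,k,z0=0):
    D,H,d=R[k];a=np.linspace(0,2*np.pi,40)
    pts=[]
    for r,z in((d/2,0),(D/2,.4*H),(D/2,H)):
        pts.append(np.c_[xy[0]+r*np.cos(a),xy[1]+r*np.sin(a),0*a+z+z0])
    return cv2.convexHull(project(c,np.vstack(pts)).astype(np.float32))
def cen(poly):
    m=cv2.moments(poly);return np.array([m['m10']/m['m00'],m['m01']/m['m00']]),m['m00']
def fit_bung(c,maskc,k,z0=0):
    """xy whose model silhouette centroid equals mask centroid"""
    xy=onplane(c,maskc,z0+R[k][1]/2)[0][:2]
    for _ in range(6):
        m,A=cen(hull_bung(c,xy,k,z0))
        xy=xy+onplane(c,maskc,z0+.02)[0][:2]-onplane(c,m,z0+.02)[0][:2]
    return xy,A
E
python3 - <<'E'
from plant import cams,finder,robot
from h import *
for n in ['top','scene']:
    c=cams.camera_info(n);cams.snapshot(n)
    for r in finder.cut_out('bung_1_mid',n):
        m=r['mask'].astype(np.uint8);M=cv2.moments(m,True);u=(M['m10']/M['m00'],M['m01']/M['m00'])
        # choose size by area
        best=min(R,key=lambda k:abs(np.log(fit_bung(c,u,k)[1]/M['m00'])))
        xy,A=fit_bung(c,u,best);print(n,round(r['score'],2),np.round(u),'k',best,np.round(xy,4),int(A),M['m00'])
    for t in ['spot_a']:
      for r in finder.cut_out(t,n):
        m=r['mask'].astype(np.uint8);M=cv2.moments(m,True);u=(M['m10']/M['m00'],M['m01']/M['m00'])
        print(n,t,round(r['score'],2),np.round(u),np.round(onplane(c,u,.02)[0][:2],4),M['m00'])
print(robot.sense()['time'])
E
```

```text
top 0.49 [282. 223.] k 1 [ 0.449  -0.0777] 82 56.0
top spot_a 0.92 [306. 148.] [ 0.6362 -0.1396] 387.0
top spot_a 0.78 [248. 156.] [0.6166 0.0042] 381.0
top spot_a 0.71 [277. 152.] [ 0.6262 -0.0665] 404.0
top spot_a 0.64 [219. 160.] [0.6067 0.0761] 396.0
scene 0.5 [203. 188.] k 1 [ 0.4494 -0.0747] 194 184.0
scene spot_a 0.98 [278. 227.] [0.619  0.0052] 516.0
scene spot_a 0.94 [248. 245.] [ 0.6273 -0.0655] 572.0
scene spot_a 0.74 [305. 210.] [0.6097 0.076 ] 452.0
scene spot_a 0.72 [216. 265.] [ 0.6378 -0.1371] 655.0
0.6
```

Run:
```python
from plant import cams,finder,robot
from h import *
seeds={'top':{1:(282,224),2:(204,224),3:(141,249),4:(360,258)},'scene':{1:(203,188),2:(280,158),3:(319,125),4:(104,193)}}
P={'top':[],'scene':[]}
for n in ['top','scene']:
    c=cams.camera_info(n);im,_=cams.snapshot(n)
    for k in R:
        for r in finder.cut_out(f'bung_{k}_mid',n)[:2]:
            m=r['mask'].astype(np.uint8);M=cv2.moments(m,True);u=(M['m10']/M['m00'],M['m01']/M['m00'])
            xy,A=fit_bung(c,u,k);print(n,k,round(r['score'],2),np.round(u),np.round(xy,4),int(A),M['m00'])
    S=im.astype(int); 
    f=im.astype(float);sat=(f[...,0]-f[...,2])/(f[...,0]+1);
    mk=(sat>.35).astype(np.uint8)
    mk=cv2.morphologyEx(mk,cv2.MORPH_CLOSE,np.ones((3,3)))
    nl,L,st,ce=cv2.connectedComponentsWithStats(mk,connectivity=4)
    for k,s in seeds[n].items():
        i=np.argmin(np.hypot(*(ce-s).T)+ (st[:,4]<20)*1e4);xy,A=fit_bung(c,ce[i],k)
        print(' own',n,k,np.round(ce[i],1),np.round(xy,4),int(A),st[i,4])
print(robot.sense()['time'])
```

```text
top 1 0.5 [283. 223.] [ 0.4489 -0.0778] 82 77.0
top 1 0.37 [184. 164.] [0.598  0.1641] 93 636.0
top 2 0.47 [203. 224.] [0.4497 0.1152] 157 113.0
top 3 0.69 [141. 249.] [0.3898 0.2681] 282 266.0
top 4 0.56 [360. 258.] [ 0.3617 -0.265 ] 420 402.0
 own top 1 [282.1 223.5] [ 0.4478 -0.0767] 82 60
 own top 2 [203.4 223.9] [0.4489 0.1151] 157 126
 own top 3 [140.7 248.6] [0.3901 0.2681] 282 229
 own top 4 [359.6 257.2] [ 0.3627 -0.2651] 420 360
scene 1 0.43 [203. 188.] [ 0.4489 -0.0754] 194 171.0
scene 2 0.51 [280. 158.] [0.4512 0.1168] 276 275.0
scene 3 0.63 [318. 124.] [0.391  0.2687] 345 354.0
scene 3 0.46 [335. 186.] [0.5866 0.17  ] 473 1108.0
scene 4 0.77 [104. 192.] [ 0.3636 -0.2638] 724 689.0
 own scene 1 [202.7 187.4] [ 0.4467 -0.075 ] 194 166
 own scene 2 [279.7 157.6] [0.4488 0.1176] 275 245
 own scene 3 [318.7 123.9] [0.3899 0.2711] 344 305
 own scene 4 [104.2 191.8] [ 0.3621 -0.2631] 722 672
1.1
```

Request:
arm_command(deltas=[0,0,-7,0,0,0,1,0,0,-7,0,0,0,1,0,0,-7,0,0,0,1,0,0,-7,0,0,0,1,0,0,-7,0,0,0,1,0,0,-7,0,0,0,1,0,0,-7,0,0,0,1,0,0,-7,0,0,0,1,0,0,-7,0,0,0,1,0,0,-7,0,0,0,1])

```text
time: 1.93
tool_pos: [0.2275, -0.6355, 0.2557]
orientation: [-180.0, -0.0, 90.0]
force: [0.9, -0.6, 0.3]
opening: 0.996
```

```bash
cat > go.py <<'E'
import sys,numpy as np
from plant import robot
from scipy.spatial.transform import Rotation as Ro
s=robot.sense();p=np.array(s['tool_pos']);o=np.array(s['orientation']);M=Ro.from_euler('xyz',o,degrees=True).as_matrix()
print('t',round(s['time'],2),'p',np.round(p,4),'o',np.round(o,2),'open',round(s['opening'],3),'F',np.round(s['force'],1),'j',np.round(s['joints'],0))
for a in sys.argv[1:]:
    q=np.array([float(v) for v in a.split(',')]);d=M.T@(q-p)/.04
    print('->',q,'units',np.round(d,3),'norm',round(np.linalg.norm(d),2));p=q
E
python3 go.py .363,-.264,.13
```

```text
t 1.93 p [ 0.2275 -0.6355  0.2557] o [-180.     -0.     90.04] open 0.996 F [ 0.9 -0.6  0.3] j [-72.  15.  92.   0.  73. -72.]
-> [ 0.363 -0.264  0.13 ] units [9.284 3.394 3.143] norm 10.37
```

Request:
arm_command(deltas=[0,0,-7,0,0,0,1,0,0,-0.7,0,0,0,1,0,0,0,0.75,0.4,0.25,1,0,0,0,0.75,0.4,0.25,1,0,0,0,0.75,0.4,0.25,1,0,0,0,0.75,0.4,0.25,1,0,0,0,0.75,0.4,0.25,1,0,0,0,0.75,0.4,0.25,1,0,0,0,0.75,0.4,0.25,1,0,0,0,0.75,0.4,0.25,1])

```text
time: 2.77
tool_pos: [0.3239, -0.3795, 0.1755]
orientation: [180.0, 0.0, 97.2]
force: [0.1, -0.1, 0.2]
opening: 1.006
```

```bash
python3 go.py .363,-.264,.13
```

```text
t 2.77 p [ 0.3239 -0.3795  0.1755] o [1.7997e+02 3.0000e-02 9.7180e+01] open 1.006 F [ 0.1 -0.1  0.2] j [-52.  -0. 118.   0.  62. -60.]
-> [ 0.363 -0.264  0.13 ] units [2.744 1.331 1.137] norm 3.25
```

Consistent with the plan. I'll finish the approach and check with the wrist camera.

Request:
arm_command(deltas=[0,0,0,0.7,0.34,0.28,1,0,0,0,0.7,0.34,0.28,1,0,0,0,0.7,0.34,0.28,1,0,0,0,0.65,0.32,0.3,1,0,0,0,0,0,0,1,0,0,0,0,0,0,1])

```text
time: 3.27
tool_pos: [0.3623, -0.2636, 0.1295]
orientation: [-179.9, -0.0, 97.4]
force: [0.5, -1.0, 0.7]
opening: 0.998
```

```bash
python3 go.py .363,-.264,.031
python3 - <<'E'
from plant import cams
import cv2
from h import *
c=cams.camera_info('wrist');p,d=cams.snapshot('wrist')
q=p[:,:,::-1].copy()
cv2.polylines(q,[np.int32(hull_bung(c,(.363,-.264),4))],True,(0,0,255),1)
cv2.imwrite('pics/w1.png',q)
E
```

```text
t 3.27 p [ 0.3623 -0.2636  0.1295] o [-1.7994e+02 -5.0000e-02  9.7440e+01] open 0.998 F [ 0.5 -1.   0.7] j [-39.  -3. 126.  -0.  57. -47.]
-> [ 0.363 -0.264  0.031] units [-0.015  0.018  2.463] norm 2.46
```

View pics/w1.png

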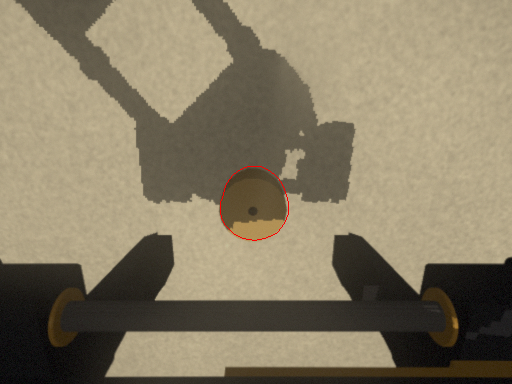

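The predicted outline (centre about px 254,203) sits on the bung to within about 1 px, and the bung is centred between the fingers (px 173 and 333). Descending and gripping.

Request:
arm_command(deltas=[0,0,0,0,0,0.8,1,0,0,0,0,0.01,0.8,1,0,0,0,0,0.01,0.6,1,0,0,0,0,0,0.26,1,0,0,0,0,0,0,1,0,0,0,0,0,0,0.4,0,0,0,0,0,0,0.4,0,0,0,0,0,0,0.4,0,0,0,0,0,0,0.4,0,0,0,0,0,0,0.4])

```text
time: 4.15
tool_pos: [0.3641, -0.2656, 0.0329]
orientation: [179.9, 0.1, 97.4]
force: [-0.3, -0.6, -0.4]
opening: 0.648
```

Request:
arm_command(deltas=[0,0,0,0,0,0,0.4,0,0,0,0,0,0,0.4,0,0,0,0,0,0,0.4])

```text
time: 4.4
tool_pos: [0.3637, -0.2653, 0.0325]
orientation: [180.0, 0.1, 97.4]
force: [-1.9, -0.1, 6.2]
opening: 0.582
```

```bash
python3 go.py .363,-.264,.12 .6369,-.1379,.12 .6369,-.1379,.053
```

```text
t 4.4 p [ 0.3637 -0.2653  0.0325] o [1.7997e+02 5.0000e-02 9.7420e+01] open 0.582 F [-1.9 -0.1  6.2] j [-39.   6. 130.  -0.  44. -47.]
-> [ 0.363 -0.264  0.12 ] units [ 0.033 -0.013 -2.187] norm 2.19
-> [ 0.6369 -0.1379  0.12  ] units [2.242e+00 7.197e+00 2.000e-03] norm 7.54
-> [ 0.6369 -0.1379  0.053 ] units [ 2.000e-03 -1.000e-03  1.675e+00] norm 1.68
```

Request:
arm_command(deltas=[0,0,0,0,0,-0.2,0.4,0,0,0,0,0,-0.6,0.4,0,0,0,0,0,-0.7,0.4,0,0,0,0,0.1,-0.5,0.4,0,0,0,0.1,0.4,-0.2,0.4,0,0,0,0.25,0.8,0,0.4,0,0,0,0.25,0.8,0,0.4,0,0,0,0.25,0.8,0,0.4,0,0,0,0.25,0.8,0,0.4,0,0,0,0.25,0.8,0,0.4])

```text
time: 5.23
tool_pos: [0.5359, -0.187, 0.1198]
orientation: [-180.0, -0.0, 97.4]
force: [0.2, -0.5, -0.7]
opening: 0.577
```

Request:
arm_command(deltas=[0,0,0,0.25,0.8,0,0.4,0,0,0,0.25,0.8,0,0.4,0,0,0,0.2,0.6,0,0.4,0,0,0,0.15,0.4,0,0.4,0,0,0,0,0,0,0.4,0,0,0,0,0,0,0.4])

```text
time: 5.73
tool_pos: [0.6336, -0.1404, 0.1193]
orientation: [-179.9, -0.0, 97.5]
force: [0.6, 0.1, -0.7]
opening: 0.577
```

```bash
python3 go.py .6369,-.1379,.052
python3 - <<'E'
from plant import cams
import cv2
from h import *
c=cams.camera_info('wrist');p,d=cams.snapshot('wrist')
q=p[:,:,::-1].copy()
a=np.linspace(0,2*np.pi,60)
for s in [(.6369,-.1379),(.6272,-.0666),(.6176,.0048),(.6079,.0761)]:
    cv2.polylines(q,[np.int32(project(c,np.c_[s[0]+.028*np.cos(a),s[1]+.028*np.sin(a),0*a+.02]))],True,(255,0,0),1)
cv2.imwrite('pics/w2.png',q)
E
```

```text
t 5.73 p [ 0.6336 -0.1404  0.1193] o [-1.7993e+02 -2.0000e-02  9.7490e+01] open 0.577 F [ 0.6  0.1 -0.7] j [-15.  19. 102.  -0.  59. -22.]
-> [ 0.6369 -0.1379  0.052 ] units [0.05  0.092 1.682] norm 1.69
```

View pics/w2.png

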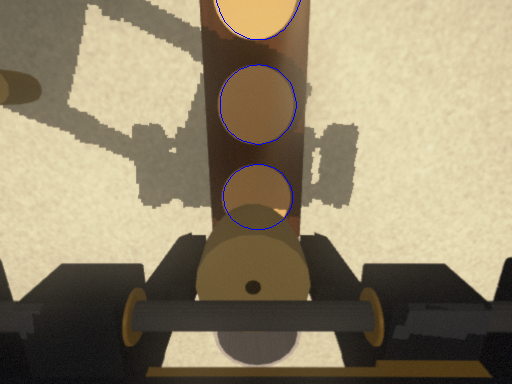

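Run:
```python
from plant import cams,robot
from h import *
c=cams.camera_info('wrist');p=np.array(robot.sense()['tool_pos'])
print(project(c,p+[0,0,.0165]),onplane(c,(253,287.5),p[2]+.0165)[0]-p)
```

```text
[[254.06724402 288.61035518]] [-0.00054448  0.00051147  0.0165    ]
```

Request:
arm_command(deltas=[0,0,0,0.04,0.1,0.6,0.4,0,0,0,0,0,0.6,0.4,0,0,0,0,0,0.3,0.4,0,0,0,0,0,0.12,0.4,0,0,0,0,0,0.04,0.4,0,0,0,0,0,0,0.4,0,0,0,0,0,0,0.4])

```text
time: 6.37
tool_pos: [0.6375, -0.1395, 0.054]
orientation: [179.9, 0.0, 97.4]
force: [0.7, 0.3, -1.0]
opening: 0.578
```

```bash
python3 go.py .6369,-.1379,.0515
```

```text
t 6.37 p [ 0.6375 -0.1395  0.054 ] o [1.7995e+02 2.0000e-02 9.7360e+01] open 0.578 F [ 0.7  0.3 -1. ] j [-15.  23. 104.  -0.  53. -22.]
-> [ 0.6369 -0.1379  0.0515] units [ 0.042 -0.009  0.064] norm 0.08
```

Request:
arm_command(deltas=[0,0,0,0.02,-0.01,0.03,0.4,0,0,0,0,0,0.02,0.4,0,0,0,0,0,0,0.4])

```text
time: 6.62
tool_pos: [0.6374, -0.1385, 0.0526]
orientation: [179.9, 0.0, 97.4]
force: [-1.5, -0.2, 4.2]
opening: 0.577
```

```bash
python3 go.py .6369,-.1379,.0515
```

```text
t 6.62 p [ 0.6374 -0.1385  0.0526] o [1.7994e+02 4.0000e-02 9.7400e+01] open 0.577 F [-1.5 -0.2  4.2] j [-14.  23. 104.  -0.  52. -22.]
-> [ 0.6369 -0.1379  0.0515] units [ 0.017 -0.011  0.028] norm 0.03
```

Contact at 4 N. Releasing and rising.

Request:
arm_command(deltas=[0,0,0,0,0,0,0.95,0,0,0,0,0,0,0.95,0,0,0,0,0,0,0.95,0,0,0,0,0,-0.2,0.95,0,0,0,0,0,-0.6,0.95,0,0,0,0,0,-0.8,0.95,0,0,0,0,0,-0.4,0.95,0,0,0,0,0,0,0.95])

```text
time: 7.28
tool_pos: [0.6404, -0.1391, 0.1371]
orientation: [179.5, 0.2, 97.4]
force: [0.6, -0.2, 0.2]
opening: 0.947
```

```bash
python3 go.py .4485,-.0762,.13 .4485,-.0762,.023
python3 - <<'E'
from plant import cams
import cv2
from h import *
c=cams.camera_info('wrist');p,d=cams.snapshot('wrist')
q=p[:,:,::-1].copy()
cv2.polylines(q,[np.int32(hull_bung(c,(.6369,-.1379),4,.02))],True,(255,0,0),1)
cv2.imwrite('pics/w3.png',q)
E
```

```text
t 7.28 p [ 0.6404 -0.1391  0.1371] o [179.5    0.19  97.4 ] open 0.947 F [ 0.6 -0.2  0.2] j [-14.  18. 101.   0.  60. -22.]
-> [ 0.4485 -0.0762  0.13  ] units [ 2.177 -4.556  0.132] norm 5.05
-> [ 0.4485 -0.0762  0.023 ] units [ 0.009 -0.023  2.675] norm 2.68
```

View pics/w3.png

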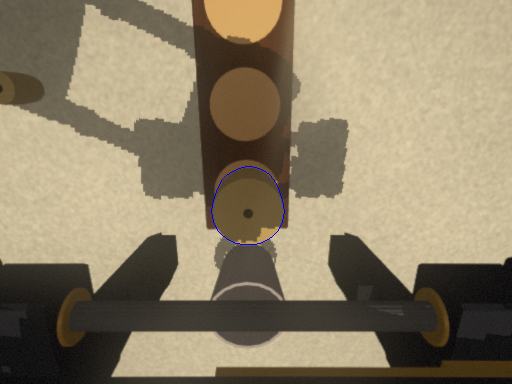

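Bung 4 stands centred at px (248,213), where predicted, and the beaker is untouched. On to bung 1.

Request:
arm_command(deltas=[0,0,0,0.2,-0.4,0,0.95,0,0,0,0.36,-0.76,0,0.95,0,0,0,0.36,-0.76,0,0.95,0,0,0,0.36,-0.76,0,0.95,0,0,0,0.36,-0.76,0,0.7,0,0,0,0.36,-0.72,0.1,0.7,0,0,0,0.18,-0.36,0.1,0.7,0,0,0,0,0,0,0.7,0,0,0,0,0,0,0.7])

```text
time: 8.08
tool_pos: [0.4451, -0.0747, 0.1221]
orientation: [-179.9, -0.0, 97.4]
force: [0.5, 0.3, 0.3]
opening: 0.702
```

```bash
python3 go.py .4485,-.0762,.023
python3 - <<'E'
from plant import cams
import cv2
from h import *
c=cams.camera_info('wrist');p,d=cams.snapshot('wrist')
q=p[:,:,::-1].copy()
cv2.polylines(q,[np.int32(hull_bung(c,(.4485,-.0762),1))],True,(255,0,0),1)
cv2.imwrite('pics/w4.png',q)
E
```

```text
t 8.08 p [ 0.4451 -0.0747  0.1221] o [-1.799e+02 -3.000e-02  9.741e+01] open 0.702 F [0.5 0.3 0.3] j [-13.  -2. 126.  -0.  56. -20.]
-> [ 0.4485 -0.0762  0.023 ] units [-0.051  0.085  2.476] norm 2.48
```

View pics/w4.png

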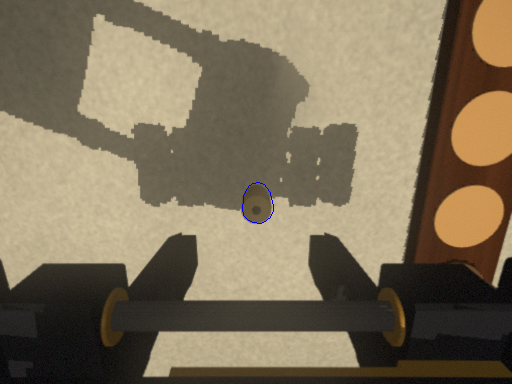

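Bung 1 at px (257,205) matches the predicted outline. I'll descend with the small correction and grip.

Request:
arm_command(deltas=[0,0,0,-0.05,0.08,0.8,0.7,0,0,0,0,0,0.8,0.7,0,0,0,0,0,0.6,0.7,0,0,0,0,0,0.26,0.7,0,0,0,0,0,0,0.15,0,0,0,0,0,0,0.15,0,0,0,0,0,0,0.15,0,0,0,0,0,0,0.15,0,0,0,0,0,0,0.15,0,0,0,0,0,0,0.15])

```text
time: 8.97
tool_pos: [0.4508, -0.0769, 0.0261]
orientation: [179.9, 0.0, 97.4]
force: [-0.1, -0.1, 1.1]
opening: 0.273
```

Request:
arm_command(deltas=[0,0,0,0,0,0,0.15,0,0,0,0,0,0,0.15,0,0,0,0,0,0,0.15,0,0,0,0,0,0,0.15])

```text
time: 9.3
tool_pos: [0.4508, -0.0768, 0.0261]
orientation: [179.9, 0.0, 97.4]
force: [-1.3, 0.2, 5.9]
opening: 0.26
```

```bash
python3 go.py .4485,-.0762,.12 .6079,.0761,.12 .6079,.0761,.044
```

```text
t 9.3 p [ 0.4508 -0.0768  0.0261] o [1.7989e+02 4.0000e-02 9.7400e+01] open 0.26 F [-1.3  0.2  5.9] j [-13.   7. 129.  -0.  44. -20.]
-> [ 0.4485 -0.0762  0.12  ] units [ 0.022 -0.051 -2.349] norm 2.35
-> [0.6079 0.0761 0.12  ] units [3.262 4.442 0.006] norm 5.51
-> [0.6079 0.0761 0.044 ] units [ 1.0e-03 -4.0e-03  1.9e+00] norm 1.9
```

Request:
arm_command(deltas=[0,0,0,0,0,-0.2,0.15,0,0,0,0,0,-0.7,0.15,0,0,0,0,0,-0.8,0.15,0,0,0,0.1,0.2,-0.6,0.15,0,0,0,0.5,0.7,0,0.15,0,0,0,0.5,0.7,0,0.15,0,0,0,0.5,0.7,0,0.15,0,0,0,0.5,0.7,0,0.15,0,0,0,0.5,0.7,0,0.15,0,0,0,0.5,0.65,0,0.15])

```text
time: 10.13
tool_pos: [0.6074, 0.0701, 0.1173]
orientation: [180.0, 0.0, 97.4]
force: [-0.1, 0.0, -0.0]
opening: 0.261
```

Request:
arm_command(deltas=[0,0,0,0.16,0.1,0,0.15,0,0,0,0,0,0,0.15,0,0,0,0,0,0,0.15])

```text
time: 10.38
tool_pos: [0.6086, 0.0756, 0.1165]
orientation: [-179.9, 0.0, 97.5]
force: [-1.0, -0.9, -0.3]
opening: 0.26
```

```bash
python3 go.py .6079,.0761,.044
python3 - <<'E'
from plant import cams,robot
import cv2
from h import *
c=cams.camera_info('wrist');p,d=cams.snapshot('wrist')
t=np.array(robot.sense()['tool_pos']);q=p[:,:,::-1].copy()
X=t+[0,0,.036-.0245];print(project(c,X))
cv2.drawMarker(q,tuple(np.int32(project(c,X)[0])),(255,0,0),cv2.MARKER_CROSS,12)
cv2.imwrite('pics/w5.png',q)
E
```

```text
t 10.38 p [0.6086 0.0756 0.1165] o [-1.799e+02  2.000e-02  9.747e+01] open 0.26 F [-1.  -0.9 -0.3] j [  5.  15. 107.  -0.  58.  -3.]
-> [0.6079 0.0761 0.044 ] units [ 0.015 -0.012  1.813] norm 1.81
[[252.98621232 282.87201805]]
```

View pics/w5.png

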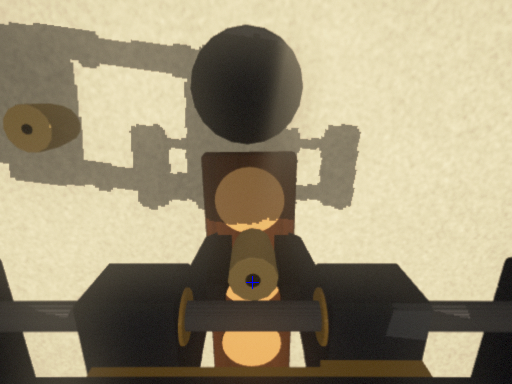

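Bung 1 is centred in the grip: the hole is on the predicted mark at px (253,283). The jar is at (247,85) and the target spot at (250,198). Lowering.

Request:
arm_command(deltas=[0,0,0,0.01,-0.01,0.7,0.15,0,0,0,0,0,0.7,0.15,0,0,0,0,0,0.3,0.15,0,0,0,0,0,0.07,0.15,0,0,0,0,0,0,0.15,0,0,0,0,0,0,0.15])

```text
time: 10.93
tool_pos: [0.6083, 0.0749, 0.0462]
orientation: [-180.0, 0.0, 97.3]
force: [0.5, -0.3, -0.7]
opening: 0.259
```

```bash
python3 go.py .6079,.0761,.0436
```

```text
t 10.93 p [0.6083 0.0749 0.0462] o [-1.7995e+02  1.0000e-02  9.7330e+01] open 0.259 F [ 0.5 -0.3 -0.7] j [  5.  20. 109.  -0.  50.  -3.]
-> [0.6079 0.0761 0.0436] units [ 0.03  -0.005  0.066] norm 0.07
```

Request:
arm_command(deltas=[0,0,0,0.02,0,0.03,0.15,0,0,0,0,0,0.02,0.15,0,0,0,0,0,0,0.15])

```text
time: 11.18
tool_pos: [0.6091, 0.0764, 0.045]
orientation: [180.0, 0.0, 97.4]
force: [-2.5, -1.6, 4.1]
opening: 0.259
```

```bash
python3 go.py .6079,.0761,.0436
```

```text
t 11.18 p [0.6091 0.0764 0.045 ] o [1.7998e+02 2.0000e-02 9.7390e+01] open 0.259 F [-2.5 -1.6  4.1] j [  5.  20. 109.  -0.  50.  -3.]
-> [0.6079 0.0761 0.0436] units [-0.003 -0.03   0.034] norm 0.05
```

Request:
arm_command(deltas=[0,0,0,0,0,0,0.75,0,0,0,0,0,0,0.75,0,0,0,0,0,0,0.75,0,0,0,0,0,0,0.75,0,0,0,0,0,-0.3,0.75,0,0,0,0,0,-0.8,0.75,0,0,0,0,0,-0.8,0.75,0,0,0,0,0,-0.3,0.75,0,0,0,0,0,0,0.75])

```text
time: 11.93
tool_pos: [0.6124, 0.0771, 0.1373]
orientation: [179.5, 0.0, 97.4]
force: [0.8, -0.1, 0.2]
opening: 0.751
```

```bash
python3 go.py .450,.1163,.12
python3 - <<'E'
from plant import cams
import cv2
from h import *
c=cams.camera_info('wrist');p,d=cams.snapshot('wrist')
q=p[:,:,::-1].copy()
cv2.polylines(q,[np.int32(hull_bung(c,(.6079,.0761),1,.02))],True,(255,0,0),1)
cv2.imwrite('pics/w6.png',q)
E
```

```text
t 11.93 p [0.6124 0.0771 0.1373] o [1.7948e+02 2.0000e-02 9.7400e+01] open 0.751 F [ 0.8 -0.1  0.2] j [  5.  14. 106.   0.  59.  -3.]
-> [0.45   0.1163 0.12  ] units [ 1.495 -3.903  0.398] norm 4.2
```

View pics/w6.png

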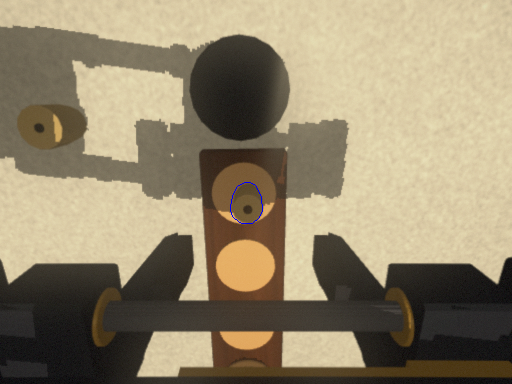

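Bung 1 stands at px (247,205) inside its predicted outline. Next is bung 2.

Request:
arm_command(deltas=[0,0,0,0.2,-0.5,0,0.75,0,0,0,0.3,-0.8,0.1,0.75,0,0,0,0.3,-0.8,0.1,0.75,0,0,0,0.3,-0.8,0.1,0.75,0,0,0,0.25,-0.6,0.1,0.75,0,0,0,0.15,-0.35,0,0.75,0,0,0,0,0,0,0.75,0,0,0,0,0,0,0.75])

```text
time: 12.65
tool_pos: [0.447, 0.1163, 0.1145]
orientation: [-179.9, 0.0, 97.5]
force: [1.0, -0.5, 0.9]
opening: 0.75
```

```bash
python3 go.py .450,.1163,.026
python3 - <<'E'
from plant import cams
import cv2
from h import *
c=cams.camera_info('wrist');p,d=cams.snapshot('wrist')
q=p[:,:,::-1].copy()
cv2.polylines(q,[np.int32(hull_bung(c,(.450,.1163),2))],True,(255,0,0),1)
cv2.imwrite('pics/w7.png',q)
E
```

```text
t 12.65 p [0.447  0.1163 0.1145] o [-1.7986e+02  2.0000e-02  9.7460e+01] open 0.75 F [ 1.  -0.5  0.9] j [ 12.  -0. 125.  -0.  55.   4.]
-> [0.45   0.1163 0.026 ] units [-0.01   0.08   2.214] norm 2.22
```

View pics/w7.png

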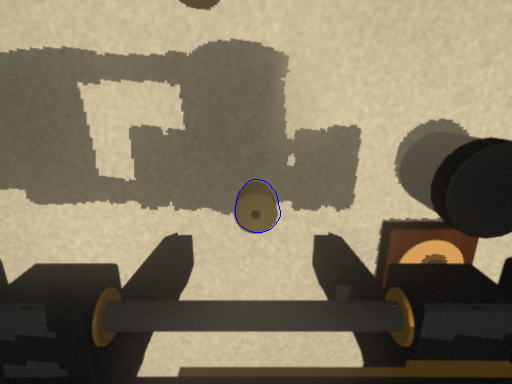

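Bung 2 matches its predicted outline at px (257,207). The jar is at (490,190), 146 mm away along the jaw axis, so the body clears it. Descending.

Request:
arm_command(deltas=[0,0,0,0,0.07,0.7,0.75,0,0,0,0,0,0.7,0.75,0,0,0,0,0,0.6,0.75,0,0,0,0,0,0.2,0.75,0,0,0,0,0,0,0.25,0,0,0,0,0,0,0.25,0,0,0,0,0,0,0.25,0,0,0,0,0,0,0.25,0,0,0,0,0,0,0.25,0,0,0,0,0,0,0.25])

```text
time: 13.53
tool_pos: [0.4525, 0.117, 0.0295]
orientation: [179.8, -0.0, 97.4]
force: [0.5, -0.4, 3.4]
opening: 0.362
```

Request:
arm_command(deltas=[0,0,0,0,0,0,0.25,0,0,0,0,0,0,0.25,0,0,0,0,0,0,0.25])

```text
time: 13.78
tool_pos: [0.4525, 0.117, 0.0294]
orientation: [179.9, -0.0, 97.4]
force: [-0.0, -0.4, 6.8]
opening: 0.363
```

```bash
python3 go.py .450,.1163,.12 .6176,.0048,.12
```

```text
t 13.78 p [0.4525 0.117  0.0294] o [ 1.7985e+02 -1.0000e-02  9.7410e+01] open 0.363 F [-0.  -0.4  6.8] j [ 11.   8. 128.  -0.  44.   4.]
-> [0.45   0.1163 0.12  ] units [-0.01  -0.059 -2.264] norm 2.27
-> [0.6176 0.0048 0.12  ] units [-3.305  3.796  0.009] norm 5.03
```

Request:
arm_command(deltas=[0,0,0,0,0,-0.2,0.25,0,0,0,0,0,-0.7,0.25,0,0,0,0,0,-0.8,0.25,0,0,0,-0.1,0.1,-0.6,0.25,0,0,0,-0.55,0.6,0,0.25,0,0,0,-0.6,0.7,0,0.25,0,0,0,-0.6,0.7,0,0.25,0,0,0,-0.6,0.7,0,0.25,0,0,0,-0.6,0.7,0,0.25,0,0,0,-0.25,0.25,0,0.25])

```text
time: 14.62
tool_pos: [0.6209, 0.0027, 0.1211]
orientation: [179.8, 0.1, 97.3]
force: [0.1, 0.1, 0.4]
opening: 0.363
```

Request:
arm_command(deltas=[0,0,0,0,0,0,0.25,0,0,0,0,0,0,0.25,0,0,0,0,0,0,0.25])

```text
time: 14.87
tool_pos: [0.6154, 0.0059, 0.1196]
orientation: [-179.9, -0.0, 97.4]
force: [0.4, 0.3, -0.2]
opening: 0.367
```

```bash
python3 go.py .6176,.0048,.048
python3 - <<'E'
from plant import cams,robot
import cv2
from h import *
c=cams.camera_info('wrist');p,d=cams.snapshot('wrist')
t=np.array(robot.sense()['tool_pos']);q=p[:,:,::-1].copy()
X=t+[0,0,.040-.028];print(project(c,X))
cv2.drawMarker(q,tuple(np.int32(project(c,X)[0])),(255,0,0),cv2.MARKER_CROSS,12)
cv2.imwrite('pics/w8.png',q)
E
```

```text
t 14.87 p [0.6154 0.0059 0.1196] o [-1.7987e+02 -5.0000e-02  9.7400e+01] open 0.367 F [ 0.4  0.3 -0.2] j [ -2.  16. 107.   0.  58.  -9.]
-> [0.6176 0.0048 0.048 ] units [-0.035  0.055  1.79 ] norm 1.79
[[253.95109745 282.18934959]]
```

View pics/w8.png

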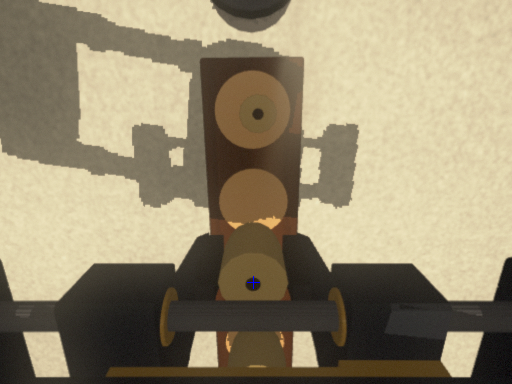

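Bung 2 is centred in the grip (hole at px (253,284), on the mark). Bung 1 shows at (257,113) on its spot at (253,110); I'll check that offset later. Lowering bung 2.

Request:
arm_command(deltas=[0,0,0,-0.03,0.04,0.7,0.25,0,0,0,0,0,0.7,0.25,0,0,0,0,0,0.3,0.25,0,0,0,0,0,0.07,0.25,0,0,0,0,0,0,0.25,0,0,0,0,0,0,0.25])

```text
time: 15.42
tool_pos: [0.618, 0.005, 0.0495]
orientation: [-180.0, -0.0, 97.5]
force: [0.3, -0.6, -0.2]
opening: 0.367
```

```bash
python3 go.py .6176,.0048,.048
```

```text
t 15.42 p [0.618  0.005  0.0495] o [-1.7996e+02 -1.0000e-02  9.7450e+01] open 0.367 F [ 0.3 -0.6 -0.2] j [ -2.  21. 109.   0.  51.  -9.]
-> [0.6176 0.0048 0.048 ] units [-0.004 -0.01   0.036] norm 0.04
```

Request:
arm_command(deltas=[0,0,0,0,-0.02,0.03,0.25,0,0,0,0,0,0,0.25,0,0,0,0,0,0,0.25])

```text
time: 15.67
tool_pos: [0.6179, 0.0043, 0.0483]
orientation: [180.0, -0.0, 97.4]
force: [0.8, -0.8, -0.1]
opening: 0.365
```

```bash
python3 go.py .6176,.0048,.048
```

```text
t 15.67 p [0.6179 0.0043 0.0483] o [179.99  -0.    97.41] open 0.365 F [ 0.8 -0.8 -0.1] j [ -2.  21. 109.   0.  51.  -9.]
-> [0.6176 0.0048 0.048 ] units [ 0.013 -0.006  0.008] norm 0.02
```

Request:
arm_command(deltas=[0,0,0,0,0,0.02,0.25,0,0,0,0,0,0.02,0.25,0,0,0,0,0,0,0.25])

```text
time: 15.92
tool_pos: [0.6181, 0.0042, 0.0482]
orientation: [-180.0, -0.0, 97.4]
force: [-4.2, -0.0, 10.0]
opening: 0.364
```

Request:
arm_command(deltas=[0,0,0,0,0,-0.02,0.25,0,0,0,0,0,0,0.8,0,0,0,0,0,0,0.8,0,0,0,0,0,0,0.8,0,0,0,0,0,0,0.8,0,0,0,0,0,-0.3,0.8,0,0,0,0,0,-0.8,0.8,0,0,0,0,0,-0.8,0.8,0,0,0,0,0,-0.3,0.9,0,0,0,0,0,0,0.9])

```text
time: 16.75
tool_pos: [0.6214, 0.004, 0.1406]
orientation: [179.5, 0.1, 97.4]
force: [0.5, 0.0, 0.1]
opening: 0.892
```

```bash
python3 go.py .3905,.2688,.125
python3 - <<'E'
from plant import cams
import cv2
from h import *
c=cams.camera_info('wrist');p,d=cams.snapshot('wrist')
q=p[:,:,::-1].copy()
cv2.polylines(q,[np.int32(hull_bung(c,(.6176,.0048),2,.02))],True,(255,0,0),1)
cv2.polylines(q,[np.int32(hull_bung(c,(.6079,.0761),1,.02))],True,(255,0,0),1)
cv2.imwrite('pics/w9.png',q)
E
```

```text
t 16.75 p [0.6214 0.004  0.1406] o [1.7949e+02 8.0000e-02 9.7390e+01] open 0.892 F [0.5 0.  0.1] j [ -2.  14. 105.   0.  60.  -9.]
-> [0.3905 0.2688 0.125 ] units [ 7.309 -4.876  0.335] norm 8.79
```

View pics/w9.png

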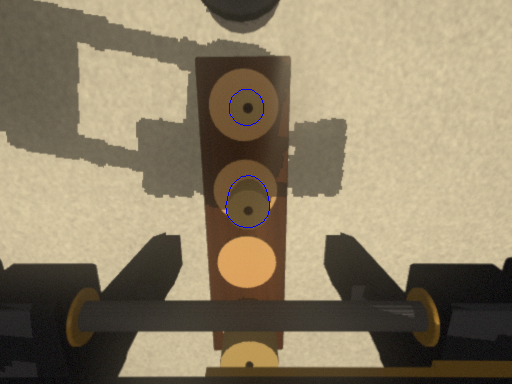

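Bungs 1 and 2 stand upright at px (247,108) and (248,207), matching prediction. Next is bung 3.

Request:
arm_command(deltas=[0,0,0,0.4,-0.25,0,0.9,0,0,0,0.75,-0.5,0,0.9,0,0,0,0.75,-0.5,0,0.9,0,0,0,0.75,-0.5,0,0.9,0,0,0,0.75,-0.5,0,0.9,0,0,0,0.75,-0.5,0,0.9,0,0,0,0.75,-0.5,0,0.9,0,0,0,0.75,-0.5,0.1,0.9,0,0,0,0.75,-0.5,0.1,0.9,0,0,0,0.5,-0.35,0.1,0.9])

```text
time: 17.63
tool_pos: [0.3964, 0.2549, 0.121]
orientation: [-179.8, 0.0, 97.4]
force: [0.7, 0.3, 0.3]
opening: 0.898
```

Request:
arm_command(deltas=[0,0,0,0.35,-0.2,0,0.9,0,0,0,0,0,0,0.9,0,0,0,0,0,0,0.9])

```text
time: 17.88
tool_pos: [0.3887, 0.2667, 0.1215]
orientation: [-179.8, 0.1, 97.5]
force: [0.6, -0.1, -0.1]
opening: 0.899
```

```bash
python3 go.py .3905,.2688,.029
python3 - <<'E'
from plant import cams
import cv2
from h import *
c=cams.camera_info('wrist');p,d=cams.snapshot('wrist')
q=p[:,:,::-1].copy()
cv2.polylines(q,[np.int32(hull_bung(c,(.3905,.2688),3))],True,(255,0,0),1)
cv2.imwrite('pics/w10.png',q)
E
```

```text
t 17.88 p [0.3887 0.2667 0.1215] o [-1.7984e+02  9.0000e-02  9.7540e+01] open 0.899 F [ 0.6 -0.1 -0.1] j [ 31.   0. 124.  -0.  56.  24.]
-> [0.3905 0.2688 0.029 ] units [0.051 0.058 2.313] norm 2.31
```

View pics/w10.png

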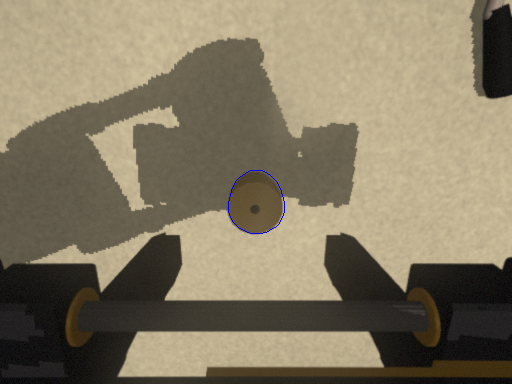

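Bung 3 matches its outline at px (257,203). Descend and grip.

Request:
arm_command(deltas=[0,0,0,0.05,0.05,0.7,0.9,0,0,0,0,0,0.7,0.9,0,0,0,0,0,0.65,0.9,0,0,0,0,0,0.25,0.9,0,0,0,0,0,0,0.35,0,0,0,0,0,0,0.35,0,0,0,0,0,0,0.35,0,0,0,0,0,0,0.35,0,0,0,0,0,0,0.35,0,0,0,0,0,0,0.35])

```text
time: 18.77
tool_pos: [0.3927, 0.2697, 0.0325]
orientation: [179.9, -0.1, 97.4]
force: [0.5, -0.4, 2.8]
opening: 0.47
```

Request:
arm_command(deltas=[0,0,0,0,0,0,0.35,0,0,0,0,0,0,0.35,0,0,0,0,0,0,0.35,0,0,0,0,0,0,0.35])

```text
time: 19.1
tool_pos: [0.3927, 0.2697, 0.0325]
orientation: [179.9, -0.0, 97.4]
force: [-1.6, -1.1, 6.6]
opening: 0.465
```

```bash
python3 go.py .3905,.2688,.14 .6272,-.0666,.14
```

```text
t 19.1 p [0.3927 0.2697 0.0325] o [ 1.799e+02 -4.000e-02  9.741e+01] open 0.465 F [-1.6 -1.1  6.6] j [ 31.   9. 127.  -0.  45.  24.]
-> [0.3905 0.2688 0.14  ] units [-0.014 -0.054 -2.687] norm 2.69
-> [ 0.6272 -0.0666  0.14  ] units [-9.078e+00  4.786e+00  2.000e-03] norm 10.26
```

Request:
arm_command(deltas=[0,0,0,0,0,-0.2,0.35,0,0,0,0,0,-0.7,0.35,0,0,0,0,0,-0.8,0.35,0,0,0,0,0,-0.7,0.35,0,0,0,-0.3,0.15,-0.3,0.35,0,0,0,-0.7,0.4,0,0.35,0,0,0,-0.8,0.4,0,0.35,0,0,0,-0.8,0.4,0,0.35,0,0,0,-0.8,0.4,0,0.35,0,0,0,-0.8,0.4,0,0.35])

```text
time: 19.93
tool_pos: [0.4994, 0.1123, 0.1399]
orientation: [180.0, -0.0, 97.4]
force: [0.4, 0.7, -0.2]
opening: 0.464
```

Request:
arm_command(deltas=[0,0,0,-0.8,0.4,0,0.35,0,0,0,-0.8,0.4,0,0.35,0,0,0,-0.8,0.4,0,0.35,0,0,0,-0.8,0.45,0,0.35,0,0,0,-0.8,0.45,0,0.35,0,0,0,-0.5,0.35,0,0.35,0,0,0,-0.2,0.1,0,0.35,0,0,0,0,0,0,0.35,0,0,0,0,0,0,0.35])

```text
time: 20.68
tool_pos: [0.6235, -0.0593, 0.139]
orientation: [-179.9, -0.1, 97.4]
force: [0.2, 0.3, -0.5]
opening: 0.467
```

```bash
python3 go.py .6272,-.0666,.0515
python3 - <<'E'
from plant import cams,robot
import cv2
from h import *
c=cams.camera_info('wrist');p,d=cams.snapshot('wrist')
t=np.array(robot.sense()['tool_pos']);q=p[:,:,::-1].copy()
X=t+[0,0,.044-.031];print(project(c,X))
cv2.drawMarker(q,tuple(np.int32(project(c,X)[0])),(255,0,0),cv2.MARKER_CROSS,12)
cv2.imwrite('pics/w11.png',q)
E
```

```text
t 20.68 p [ 0.6235 -0.0593  0.139 ] o [-1.7992e+02 -5.0000e-02  9.7360e+01] open 0.467 F [ 0.2  0.3 -0.5] j [ -8.  15. 104.   0.  60. -15.]
-> [ 0.6272 -0.0666  0.0515] units [-0.196  0.072  2.188] norm 2.2
[[253.43685147 282.45601443]]
```

View pics/w11.png

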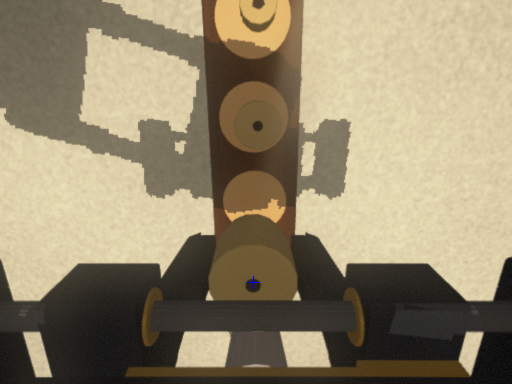

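Bung 3 is centred in the grip (hole at px (253,284)), with its spot at (254,198). I'll shift the last 8 mm and lower.

Request:
arm_command(deltas=[0,0,0,-0.19,0.06,0.3,0.35,0,0,0,0,0,0.7,0.35,0,0,0,0,0,0.7,0.35,0,0,0,0,0,0.35,0.35,0,0,0,0,0,0.1,0.35,0,0,0,0,0,0,0.35,0,0,0,0,0,0,0.35])

```text
time: 21.32
tool_pos: [0.6271, -0.0661, 0.0529]
orientation: [-180.0, -0.0, 97.5]
force: [0.2, -0.2, -0.3]
opening: 0.47
```

```bash
python3 go.py .6272,-.0666,.0515
```

```text
t 21.32 p [ 0.6271 -0.0661  0.0529] o [-1.7996e+02 -1.0000e-02  9.7460e+01] open 0.47 F [ 0.2 -0.2 -0.3] j [ -8.  21. 107.   0.  52. -16.]
-> [ 0.6272 -0.0666  0.0515] units [-0.012  0.001  0.036] norm 0.04
```

Request:
arm_command(deltas=[0,0,0,-0.01,0,0.03,0.35,0,0,0,0,0,0.01,0.35,0,0,0,0,0,0,0.35])

```text
time: 21.57
tool_pos: [0.6277, -0.0671, 0.0517]
orientation: [180.0, 0.0, 97.4]
force: [0.9, 0.1, -0.6]
opening: 0.467
```

Request:
arm_command(deltas=[0,0,0,0,0,0.02,0.35,0,0,0,0,0,0.01,0.35,0,0,0,0,0,0,0.35])

```text
time: 21.82
tool_pos: [0.6278, -0.0672, 0.0516]
orientation: [180.0, -0.0, 97.4]
force: [-3.2, 0.8, 5.1]
opening: 0.466
```

Contact at 5 N. Release and rise well clear.

Request:
arm_command(deltas=[0,0,0,0,0,0,0.9,0,0,0,0,0,0,0.9,0,0,0,0,0,0,0.9,0,0,0,0,0,0,0.9,0,0,0,0,0,-0.3,0.9,0,0,0,0,0,-0.8,0.9,0,0,0,0,0,-0.8,0.9,0,0,0,0,0,-0.8,0.9,0,0,0,0,0,-0.8,0.9,0,0,0,0,0,-0.3,0.9])

```text
time: 22.65
tool_pos: [0.6305, -0.0676, 0.2092]
orientation: [179.5, 0.1, 97.4]
force: [1.1, -0.6, 1.2]
opening: 0.899
```

Request:
arm_command(deltas=[0,0,0,-0.2,-0.8,-0.3,0.9,0,0,0,-0.2,-0.8,-0.3,0.9,0,0,0,-0.2,-0.8,-0.3,0.9,0,0,0,-0.2,-0.8,0,0.9,0,0,0,-0.2,-0.8,0,0.9,0,0,0,0,0,0,0.9,0,0,0,0,0,0,0.9,0,0,0,0,0,0,0.9])

```text
time: 23.32
tool_pos: [0.4745, -0.1275, 0.2385]
orientation: [180.0, 0.0, 97.4]
force: [0.1, -0.0, -0.2]
opening: 0.901
```

```bash
python3 go.py
python3 - <<'E'
from plant import cams
import cv2
from h import *
S={4:(.6369,-.1379),3:(.6272,-.0666),2:(.6176,.0048),1:(.6079,.0761)}
a=np.linspace(0,2*np.pi,60)
for n in['top','scene']:
    c=cams.camera_info(n);p,d=cams.snapshot(n);q=p[:,:,::-1].copy()
    q=cv2.resize(q,None,fx=4,fy=4,interpolation=cv2.INTER_CUBIC)
    for k,s in S.items():
        cv2.polylines(q,[np.int32(hull_bung(c,s,k,.02)*4+2)],True,(255,0,0),1)
        cv2.polylines(q,[np.int32(project(c,np.c_[s[0]+.028*np.cos(a),s[1]+.028*np.sin(a),0*a+.02])*4+2)],True,(0,255,0),1)
    q=q[450:850,600:1500] if n=='top' else q[650:1250,550:1450]
    cv2.imwrite(f'pics/{n}12.png',cv2.resize(q,(800,int(800*q.shape[0]/q.shape[1]))))
E
```

```text
t 23.32 p [ 0.4745 -0.1275  0.2385] o [179.95   0.    97.36] open 0.901 F [ 0.1 -0.  -0.2] j [-18.  -4. 115.   0.  69. -25.]
```

View pics/top12.png

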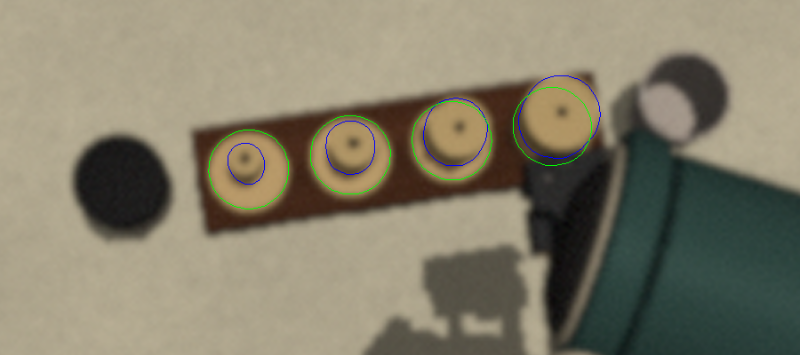

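View pics/scene12.png

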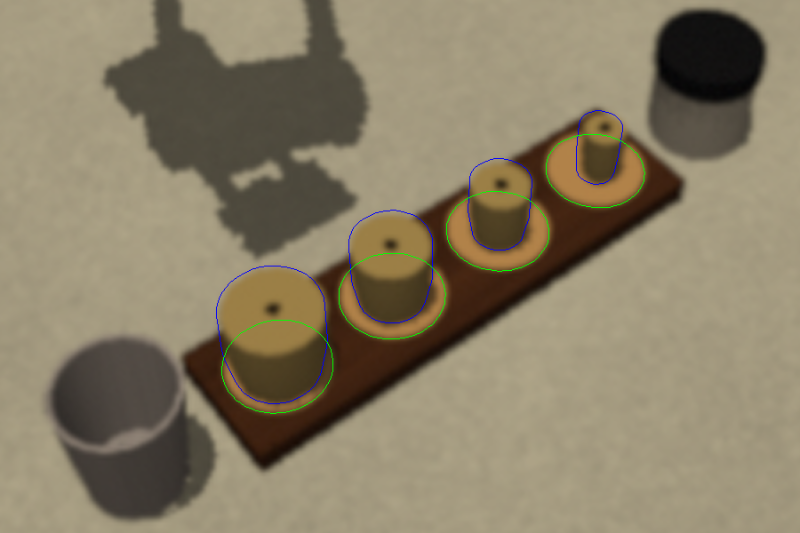

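All four bungs stand upright and in order, on the outlines predicted from the spot centres. Bung 1 looks perhaps 2 mm off, so I'll measure all four from above with the wrist camera, comparing bung and spot in the same image.

```bash
python3 go.py .61,-.02,.24
```

```text
t 23.42 p [ 0.4751 -0.1273  0.2385] o [ 1.7998e+02 -1.0000e-02  9.7420e+01] open 0.902 F [0.7 0.  0.6] j [-18.  -4. 115.   0.  69. -25.]
-> [ 0.61 -0.02  0.24] units [ 2.224  3.691 -0.036] norm 4.31
```

Request:
arm_command(deltas=[0,0,0,0.44,0.74,0,0.9,0,0,0,0.44,0.74,0,0.9,0,0,0,0.44,0.74,0,0.9,0,0,0,0.44,0.74,0,0.9,0,0,0,0.44,0.74,0,0.9,0,0,0,0,0,0,0.9,0,0,0,0,0,0,0.9,0,0,0,0,0,0,0.9])

```text
time: 24.08
tool_pos: [0.6096, -0.0207, 0.2375]
orientation: [-179.9, -0.0, 97.5]
force: [0.2, -0.6, 0.0]
opening: 0.901
```

Run:
```python
from plant import cams
import cv2
from h import *
c=cams.camera_info('wrist');p,d=cams.snapshot('wrist')
cv2.imwrite('pics/w13.png',p[:,:,::-1])
S={3:(.6272,-.0666),2:(.6176,.0048),1:(.6079,.0761)}
g=p.astype(int).sum(2)
for k,s in S.items():
    pr=project(c,[[*s,.02+R[k][1]]])[0];u,v=np.int32(np.round(pr))
    if not(15<v<370):continue
    w=g[v-8:v+9,u-8:u+9].astype(float);wt=np.clip(np.percentile(w,40)-w-15,0,None)
    yy,xx=np.mgrid[v-8:v+9,u-8:u+9];h=(xx*wt).sum()/wt.sum(),(yy*wt).sum()/wt.sum()
    print(k,'pred',pr.round(1),'hole',np.round(h,1),'off mm',((onplane(c,h,.02+R[k][1])[0][:2]-s)*1e3).round(1))
q=p[:,:,::-1].copy();a=np.linspace(0,2*np.pi,60)
for k,s in S.items():
    cv2.polylines(q,[np.int32(project(c,np.c_[s[0]+.028*np.cos(a),s[1]+.028*np.sin(a),0*a+.02]))],True,(0,255,0),1)
cv2.imwrite('pics/w13.png',q)
```

```text
3 pred [264.  218.9] hole [263.9 220.8] off mm [ 0.3 -2.3]
2 pred [264.4 153.4] hole [264.1 155.5] off mm [ 0.  -2.2]
1 pred [264.8  79.5] hole [265.4  79.4] off mm [0.6 0.2]
```

View pics/w13.png

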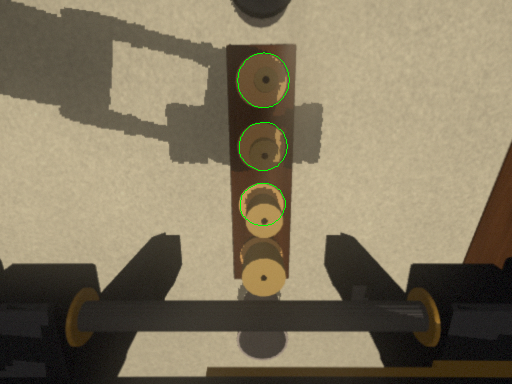

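The offsets are at most about 2.3 mm, within the camera calibration error. Everything is upright and the arm is clear, so I'm handing in.

```bash
python3 -c "
from plant import job;print(job.hand_in())"
```

```text
the job is handed in; nothing more can be done
None
```

All four bungs are standing upright, wide end up, on their cork spots. They run in size order from the largest next to the beaker to the smallest next to the jar. The job was handed in at about 24 s of the 93 s allowed.

- **Centring:** The last wrist view put bung 1 within 1 mm of its spot centre, and bungs 2 and 3 about 2.3 mm off along the row. That is close to the camera's own 2 mm calibration error. Bung 4's offset was not measured in that view, but it matched its predicted outline in the earlier wrist view and the scene view.
- **Disagreement:** The scene view suggested bung 1 was about 2 mm off centre, but the wrist measurement did not show that.
- **Beaker and jar:** I saw no sign of contact with either one, and they looked unmoved in the final pictures. I did not re-measure their positions.
- **Forces:** The highest force I saw was about 10 N, while setting down bung 2. The gripper was open and clear of everything at hand-in.

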